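Hold the sprung hatch just short of its balance point

TASK

The hinge springs of the grey bench box need adjusting. Slide the clear yellow-framed guard fully aside to free the blue hatch's grip bar, raise the hatch past its balance point (the red mark on the scale at its side), then lower it again and finish while still holding it steady in the green stretch just below the mark. Do not let the hatch fly up or drop, do not raise it before the guard is aside, and leave the other things on the table where they lie.

Things in the scene. Friction and masses are not known exactly. Their poses are not given: they have to be found in the camera images.
- hatch_box: fixed grey steel box on four screw legs, its underside 12 to 56 mm above the table; origin at the centre of its tub's underside; own x points to its back, y to its left, z up. x from -145 to +70 mm, 250 wide; tub from x -62 back, to z 108. Guard track in front, at x -135, up to z 60. On its right an arc scale about the hinge line: thick green stretch (hatch at 0.72 to 0.90 rad), red mark (0.95 rad)
- guard (a joint): slide (m) of the clear, yellow-edged, L-shaped guard, 124 mm wide, in front of and above the grip bar (top at the box's z 155 mm, pane at its x -135): 0 = shut (covers the bar), grows as it slides along the box's -y (right) to its stop at 0.130 = fully aside; friction about 1.5 N, stays where left; starts shut or up to 0.065 ajar
- guard_knob (a point): point on the axis of the upright round black knob on the guard's top, 22 mm diameter, from z 156 to 200 mm of the box; this point is at z 180; moves with the guard
- hatch (a joint): angle (rad) of the blue hatch, hinged along the box's y at the back: 0 = shut (level), grows as its front rises, stop at 1.35. Springs carry part of its 0.95 kg: let go below 0.95 (balance point) it falls shut, above 0.95 it springs up to its stop. Lifting force at the bar about 2 N at first, nothing at the balance point, 0.5 N at 0.81
- hatch_grip (a point): middle of the round black-sleeved grip bar, 12 mm diameter, along the box's y, 80 mm free between its two arms, 45 mm in front of the hatch's edge; at the box's z 118 when shut, 170 mm from the hinge line, level with it when shut; a bar held in the fingers can turn between them; moves with the hatch
- hatch_hinge (a point): point on the hinge line, straight behind the grip bar (same own y of the box, +65 mm), z 118; fixed to the box
- balance_mark (a point): centre of the red mark on the scale at the box's right side, 95 mm from the hinge line; the hatch's plane passes it at 0.95 rad
- gear_ring: loose brown toothed ring, 94 mm diameter, 16 mm high, bystander; origin under its centre
- elbow: loose brown pipe elbow, 36 x 76 x 20 mm, left of the box, bystander; origin under its centre
- loose_pin: loose grey-brown headed steel pin, 25 x 36 x 25 mm, left of the box, bystander; origin under its centre

How it is judged:
By the outcome, as a careful person would: the job done as asked, in the order asked, and still so for the second after the job is handed in, while the arm keeps its last pose, push and grip.
It also fails if it takes over 48 s, if anything falls off the work surface, if the arm or the gripper's body presses on something with over 40 N, if the wrist force passes 120 N, or if a joint passes its speed limit or range.

ROBOT

A 6-joint arm with a two-finger parallel gripper is mounted at the origin on a cart in front of the work surface, level with it; the furniture and walls round the work are solid. World frame = base frame: x ahead of the robot, y to its left, z up, the work surface at z = 0. Lengths are in m, angles in rad, forces in N, time in s.
With the tool pointing down it reaches from about 0.325 to 0.9 m from the base axis. Payload 6.1 kg.
Tool frame: the origin (TCP) lies at the centre of the arm's flange, where the gripper is bolted on; the fingertips stand 182 mm ahead of it and the grasp point (between the pads) lies ahead of it (bot.tcp_to_grasp is the x of the grasp point in the tool frame, in m); x points along the fingers, z is the direction in which the jaws open and shut, and the axes are right-handed (so a half turn about x gives the same grasp; the last joint's range is limited). The gripper opens to 87 mm and grips with 3 to 60 N. Pads are 19 mm wide; open, the fingers measure 117 mm over their backs; the gripper's body (75 mm by 190 mm) begins 51 mm behind the grasp point.
Start: joints at [-1.386, 0.22, 1.526, -0, 1.395, -0.126], TCP at [0.191, -0.595, 0.405] pointing down, gripper open.
Joint ranges: [-2.98, 2.98], [-0.91, 2.08], [0.09, 2.57], [-1.24, 4.39], [0.2, 2.65], [-2.68, 2.68]. Speed limits (rad/s): [2.57, 2.57, 3.01, 3.14, 3.14, 3.14].

INTERFACE

Orientations are given as a unit quaternion [x, y, z, w].
In Python, from plant import bot gives the robot as it stands.
- The arm moves only by the tool send_rows, never from a script. Its argument "moves" is a list of rows, each a list of 4 numbers: the shift along the tool's x, y, z in mm, then the turn about the tool's x in rad. In form: [[x, y, z, spin], ...]. A call has 1 to 5 rows; each row is the pose to reach, as a shift and turn from the pose commanded when the call began, along the tool's axes at that moment; what a row does not reach only later rows make up. A row lasts 1/10 s, in which the tool goes at most 50 mm and 8.59 degrees, less where a joint would pass 70% of its speed; a pose out of reach is approached as far as the arm can. A call with a gripper value outside its range is refused whole. "claw" is the finger opening in mm, from 0 to 87, set as the call begins (left out, the last holds). The fingers move at their own pace and stop on an object; "newtons" is the grip in N (left out, the last holds). Time passes only in rows, so rows that repeat a pose let the fingers close. It gives the time, the measured TCP pose, the force and the opening at its end, in the units of the state.
- bot.read_state(): the state, without advancing time (a new reading comes with each control period).
- bot.camera(name): name is "scene" or "top" or "wrist"; returns the picture (384x512x3 uint8, red, green, blue); there is no depth.
- bot.camera_info(name): a dict with "fx", "fy", "cx", "cy" (pixels), "R" (3x3) and "t" (3): a world point X has camera coordinates R X + t; the wrist camera has in their place "T_tool_cam" (4x4, takes a point from camera to tool coordinates, whose origin is the TCP and whose axes are the tool frame's). Camera axes: x right, y down, z forward; pixel columns grow to the right and rows downward; lengths in m; the calibration is good to about 2 mm. A picture is of the moment at which its call begins: read the wrist's pose just before it. camera_info takes no time and is no camera call.
- bot.close_job(): hands the job in, once; it reports no verdict.
Trained networks look in the newest picture that a camera, given by its name, has taken for a name from the list of things; names that differ only in an ending like _2 or _b are one class to them, and where a whole thing is asked for, a point or a joint stands for the part that bears it (a point fixed in the world has none). Each returns a list of dicts, best first, with "confidence" (0 to 1); they miss things now and then, are a little off and sometimes report something else, mostly with a low value. They report only what shows in the picture. A call takes as long as a camera call.
- bot.look_for(camera, label): "rect" ([left, top, width, height] in pixels, round what is visible of it).
- bot.outline_of(camera, label): "region" (384x512 bool, what is visible of it) and "rect" ([left, top, width, height] in pixels, round what is visible of it).
The state is a dict: "t": time; "qpos": joint angles; "joint_vel": joint speeds; "effort": joint torques, N m; "tool_pos": TCP position; "orientation": TCP orientation; "contact_force": force on the tool from outside, world axes, zero at the start; "moment": the same for the moment, N m; "opening": finger opening in m.
Only numpy, scipy, OpenCV 4.12 (cv2) and the standard library are available. Lean on these libraries where they do the work, as an engineer would, in place of code of your own. Each camera call takes 0.05 s, during which the arm holds its last target.

## Working session

There is one attempt and no reset: what is moved stays moved. The work goes in short steps, Python scripts to look and compute and a tool call to move; the robot and the scene stay as the last step left them, time stands still between calls to the robot, and variables do not carry over. Pictures are saved under pics/ and viewed, and the job is handed in when it is done.

Besides the shell and the picture viewer there is one more tool, called as name(argument=value, ...) on one line, values as JSON. send_rows: Moves the arm, as the interface text tells. Its arguments: {"type":"object","properties":{"moves":{"type":"array"},"claw":{"type":"number"},"newtons":{"type":"number"}},"required":["moves"]}

```bash
mkdir -p pics; ls; python3 - <<'E'
from plant import bot
import cv2,numpy as np
s=bot.read_state(); print({k:np.round(v,4).tolist() for k,v in s.items()}, bot.tcp_to_grasp)
for n in ["scene","top"]:
    im=bot.camera(n); cv2.imwrite(f"pics/{n}0.png",im[:,:,::-1])
    i=bot.camera_info(n); print(n,{k:np.round(v,4).tolist() for k,v in i.items()})
    for l in ["hatch_box","guard","guard_knob","hatch","hatch_grip","balance_mark"]:
        r=bot.look_for(n,l); print(l,[(x['rect'],round(x['confidence'],2)) for x in r[:2]])
print(bot.camera_info("wrist"))
print(bot.read_state()['t'])
E
```

```text
pics
{'t': 0.0, 'qpos': [-1.3861, 0.2212, 1.5276, -0.0, 1.3947, -0.1261], 'joint_vel': [-0.0014, -0.0005, -0.0006, 0.0005, -0.0009, 0.0004], 'effort': [0.0015, -49.4621, -38.7375, 0.0699, 0.0574, -0.0002], 'tool_pos': [0.1911, -0.5948, 0.4037], 'orientation': [0.4171, 0.5719, -0.4161, 0.5709], 'contact_force': [0.5936, -0.5461, 0.737], 'moment': [0.0596, -0.0485, -0.0169], 'opening': 0.0872} 0.1635
scene {'fx': 432.6264, 'fy': 432.6264, 'cx': 257.4856, 'cy': 186.2852, 'R': [[-0.994, -0.1078, 0.016], [-0.0953, 0.7881, -0.6082], [0.0529, -0.6061, -0.7937]], 't': [0.4803, 0.348, 1.0198]}
hatch_box [([200.5, 129.6, 104.2, 132.9], 0.71)]
guard []
guard_knob [([263.5, 171.2, 40.1, 60.1], 0.74)]
hatch [([209.9, 153.3, 85.8, 82.4], 0.7), ([196.2, 274.7, 10.3, 15.3], 0.28)]
hatch_grip [([209.7, 152.0, 83.6, 83.2], 0.94), ([263.9, 172.9, 38.6, 63.8], 0.55)]
balance_mark [([202.5, 128.8, 103.4, 131.7], 0.64)]
top {'fx': 369.4545, 'fy': 369.4545, 'cx': 260.1796, 'cy': 189.363, 'R': [[-0.0258, -0.9992, -0.0311], [-0.9977, 0.0277, -0.0621], [0.0629, 0.0294, -0.9976]], 't': [-0.2478, 0.5236, 1.0033]}
hatch_box [([198.4, 123.0, 123.9, 113.4], 0.67)]
guard [([218.4, 192.6, 62.7, 46.3], 0.93)]
guard_knob [([215.4, 188.5, 62.9, 49.8], 0.67)]
hatch [([197.4, 133.1, 114.4, 75.1], 0.72)]
hatch_grip [([201.6, 128.3, 108.2, 81.3], 0.62), ([219.2, 189.2, 56.5, 48.2], 0.47)]
balance_mark [([197.2, 124.1, 120.1, 114.9], 0.65)]
{'fx': 338.3466188880499, 'fy': 338.3466188880499, 'cx': 256.67235770020534, 'cy': 193.30832834793094, 'T_tool_cam': array([[ 7.06215923e-04, -2.74883183e-01,  9.61477372e-01,
         2.06389008e-02],
       [-3.89823097e-04, -9.61477614e-01, -2.74882966e-01,
         7.54743517e-02],
       [ 9.99999675e-01, -1.80679360e-04, -7.86166615e-04,
         4.63330173e-04],
       [ 0.00000000e+00,  0.00000000e+00,  0.00000000e+00,
         1.00000000e+00]])}
0.7
```

View images.

View pics/scene0.png

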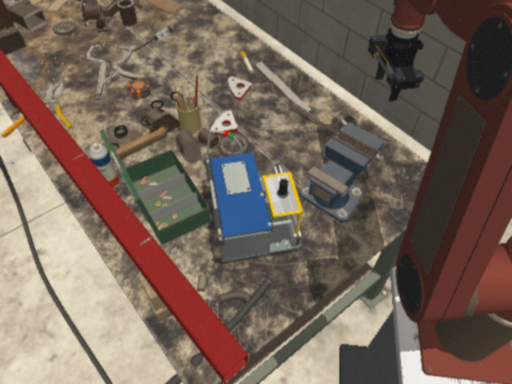

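View pics/top0.png

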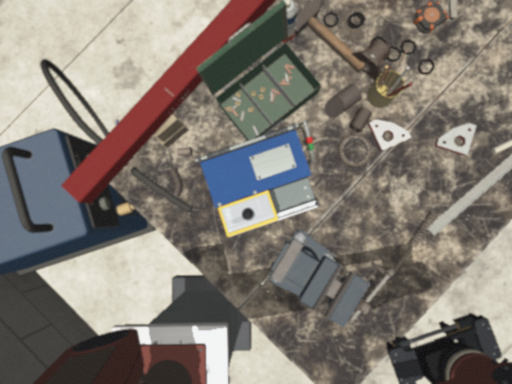

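```bash
python3 - <<'E'
import cv2
a=cv2.imread('pics/scene0.png')[110:300,150:350]; cv2.imwrite('pics/s0z.png',cv2.resize(a,None,fx=3.1,fy=3.1,interpolation=cv2.INTER_CUBIC))
a=cv2.imread('pics/top0.png')[105:255,170:350]; cv2.imwrite('pics/t0z.png',cv2.resize(a,None,fx=4,fy=4,interpolation=cv2.INTER_CUBIC))
E
```

```text
(no output)
```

View pics/s0z.png

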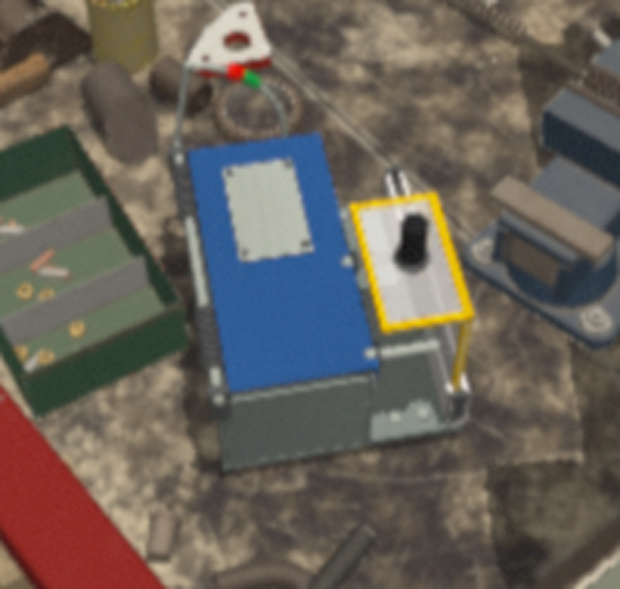

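View pics/t0z.png

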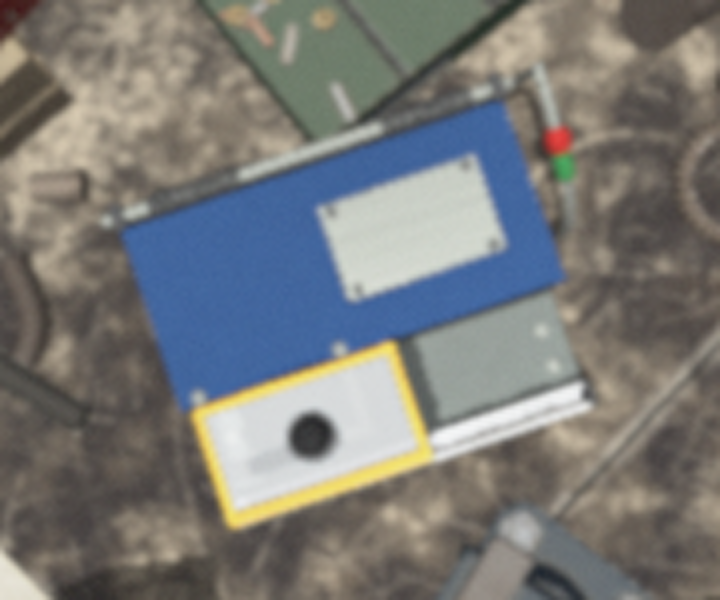

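```bash
cat > h.py <<'E'
import numpy as np, cv2
from plant import bot
def P(n):
    i=bot.camera_info(n);K=np.array([[i['fx'],0,i['cx']],[0,i['fy'],i['cy']],[0,0,1]]);return K@np.c_[i['R'],i['t']]
def wP(s=None):
    from scipy.spatial.transform import Rotation as R
    i=bot.camera_info('wrist');K=np.array([[i['fx'],0,i['cx']],[0,i['fy'],i['cy']],[0,0,1]])
    s=s or bot.read_state();T=np.eye(4);T[:3,:3]=R.from_quat(s['orientation']).as_matrix();T[:3,3]=s['tool_pos']
    return K@np.linalg.inv(T@i['T_tool_cam'])[:3]
def proj(P,X):
    x=P@np.r_[X,1];return x[:2]/x[2]
def tri(P1,p1,P2,p2):
    X=cv2.triangulatePoints(P1,P2,np.array(p1,float).reshape(2,1),np.array(p2,float).reshape(2,1)).ravel();X=X[:3]/X[3]
    return X, proj(P1,X)-p1, proj(P2,X)-p2
E
python3 - <<'E'
from h import *
z=lambda p,s,o:(np.array(p)+.5)/s-.5+np.array(o)
T=dict(red=(558,140),green=(565,167),knob=(311,436),BL=(122,235),BR=(500,102),FR=(563,283),FL=(188,410))
S=dict(red=(236,71),green=(254,80),knob=(413,222),BL=(230,388),BR=(190,155),FR=(322,135),FL=(377,372))
for k in T:
    X,a,b=tri(P('top'),z(T[k],4,(170,105)),P('scene'),z(S[k],3.1,(150,110))); print(k,X.round(4),a.round(1),b.round(1))
E
```

```text
red [ 0.6105 -0.3789  0.213 ] [0.  0.4] [-0.3 -0.1]
green [ 0.597  -0.3838  0.1992] [0.  0.7] [-0.5 -0.1]
knob [ 0.4519 -0.2381  0.2122] [-0.  -0.2] [0.1 0. ]
BL [ 0.5772 -0.121   0.1376] [-0.  -0.4] [0.3 0.1]
BR [ 0.6507 -0.3533  0.1308] [0.  0.6] [-0.4 -0.1]
FR [ 0.5388 -0.3875  0.1338] [0.  0.3] [-0.2 -0. ]
FL [ 0.469  -0.1572  0.1233] [0.  0.1] [-0.1 -0. ]
```

```bash
cat >> h.py <<'E'
from scipy.spatial.transform import Rotation as Ro
YAW=.302; O=np.array([.4603,-.4095,.014])  # origin in box-yaw-rotated axes
c,s_=np.cos(YAW),np.sin(YAW)
def b2w(p): a,b,z=O+np.array(p); return np.array([c*a-s_*b,s_*a+c*b,z])
def w2b(X): return np.array([c*X[0]+s_*X[1],-s_*X[0]+c*X[1],X[2]])-O
def rel(target_grasp):
    "shift in tool axes, mm, to bring grasp point to world target"
    s=bot.read_state();R=Ro.from_quat(s['orientation']).as_matrix()
    g=np.array(s['tool_pos'])+R[:,0]*bot.tcp_to_grasp
    return (R.T@(np.array(target_grasp)-g)*1e3).round(1), g
E
python3 - <<'E'
from h import *
s=bot.read_state();R=Ro.from_quat(s['orientation']).as_matrix();print(R.round(3))
ang=np.arctan2(R[1,2],R[0,2]);print('jaw yaw',ang,'tool x down: spin +a changes world yaw by -a; need',YAW-ang,YAW+np.pi-ang)
print(rel(b2w([-.0997,.048,.26])))
E
```

```text
[[-0.     0.952  0.306]
 [-0.     0.306 -0.952]
 [-1.    -0.     0.   ]]
jaw yaw -1.2600215605291956 tool x down: spin +a changes world yaw by -a; need 1.5620215605291956 4.703614214118989
(array([ -32.8,  357.4, -260.4]), array([ 0.19111421, -0.59507654,  0.2412639 ]))
```

send_rows(moves=[[-20,25,-20,-0.14],[-33,55,-45,-0.28],[-33,95,-70,-0.42],[-33,130,-95,-0.56],[-33,165,-120,-0.7]])

```text
t: 1.2
tool_pos: [0.3123, -0.4289, 0.4381]
orientation: [0.193, 0.68, -0.194, 0.68]
contact_force: [0.9, -1.0, -0.1]
opening: 0.0867
```

```bash
python3 - <<'E'
from h import *
s=bot.read_state();R=Ro.from_quat(s['orientation']).as_matrix();print(s['t'],R.round(3))
ang=np.arctan2(R[1,2],R[0,2]);print(YAW-ang,np.round(s['qpos'],3))
print(rel(b2w([-.0997,.048,.26])))
E
```

```text
1.2 [[ 0.001  0.527  0.85 ]
 [-0.001  0.85  -0.527]
 [-1.    -0.     0.001]]
0.8566203465424809 [-1.09  -0.028  1.731  0.     1.438 -0.536]
(array([  0.6, 235.9,  17.9]), array([ 0.31235423, -0.42900929,  0.2746251 ]))
```

send_rows(moves=[[0,35,3,-0.14],[0,80,6,-0.28],[0,120,9,-0.42],[0,160,12,-0.56],[0,200,15,-0.7]])

```text
t: 1.7
tool_pos: [0.4312, -0.2674, 0.4381]
orientation: [-0.052, 0.705, 0.051, 0.705]
contact_force: [0.7, -0.4, 0.1]
opening: 0.0869
```

```bash
python3 - <<'E'
from h import *
s=bot.read_state();R=Ro.from_quat(s['orientation']).as_matrix()
im=bot.camera('wrist');cv2.imwrite('pics/w1.png',im[:,:,::-1])
ang=np.arctan2(R[1,2],R[0,2]);print(YAW-ang,s['t'])
print(rel(b2w([-.0997,.048,.26])))
print(proj(wP(s),b2w([-.0997,.048,.200])))
for l in ["guard_knob","hatch_grip","guard"]:
    r=bot.look_for('wrist',l); print(l,[(x['rect'],round(x['confidence'],2)) for x in r[:2]])
E
```

```text
0.1563341216615915 1.7
(array([ 0.7, 22. , 21.3]), array([ 0.43413632, -0.26289179,  0.27459987]))
[296.13703716 178.5826425 ]
guard_knob [([229.5, 67.1, 120.2, 179.1], 0.97)]
hatch_grip [([226.5, 18.8, 273.6, 301.6], 0.73), ([263.1, 28.9, 210.7, 295.3], 0.66)]
guard [([226.1, 70.8, 120.3, 175.1], 0.97)]
```

View pics/w1.png

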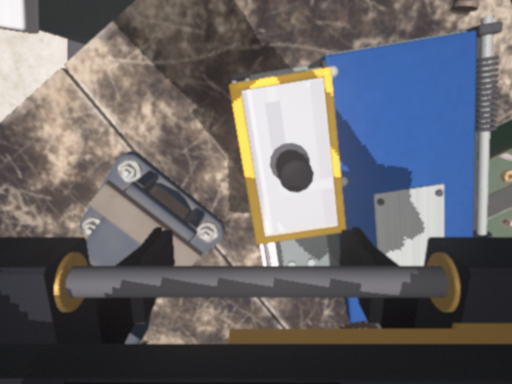

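send_rows(moves=[[0,12,10,-0.1],[0,22,21,-0.156],[0,22,21,-0.156]])

```text
t: 2.2
tool_pos: [0.4485, -0.244, 0.4378]
orientation: [-0.104, 0.699, 0.104, 0.699]
contact_force: [0.3, 0.8, 0.3]
opening: 0.0872
```

```bash
python3 - <<'E'
from h import *
s=bot.read_state();R=Ro.from_quat(s['orientation']).as_matrix()
im=bot.camera('wrist');cv2.imwrite('pics/w2.png',im[:,:,::-1])
ang=np.arctan2(R[1,2],R[0,2]);print(YAW-ang,s['t'])
print(rel(b2w([-.0997,.048,.26])))
P=wP(s)
for n,p in dict(knob=[-.0997,.048,.2],FL=[-.06,.12,.118],BL=[.06,.12,.118],grip=[-.105,.067,.118]).items(): print(n,proj(P,b2w(p)).round(1))
E
```

```text
0.0062360132038665195 2.2
(array([0.2, 5.2, 5.4]), array([ 0.44816463, -0.24445952,  0.27423349]))
knob [264.1 211.6]
FL [311.   93.9]
BL [459.6  92.9]
grip [255.8 159.1]
```

View pics/w2.png

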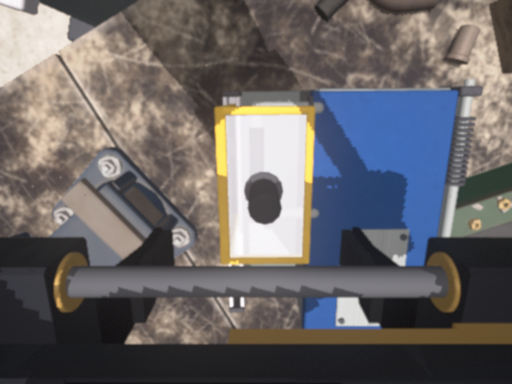

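send_rows(moves=[[10,5,3,0],[30,10,5,0],[50,10,5,0],[68,10,5,0],[75,10,5,0]], claw=60)

```text
t: 2.75
tool_pos: [0.4491, -0.2328, 0.3599]
orientation: [-0.103, 0.701, 0.105, 0.698]
contact_force: [-0.7, -0.1, -0.7]
opening: 0.0617
```

send_rows(moves=[[0,0,0,0],[0,0,0,0],[0,0,0,0],[0,0,0,0],[0,0,0,0]], claw=10, newtons=15)

```text
t: 3.25
tool_pos: [0.4502, -0.2333, 0.3634]
orientation: [-0.105, 0.699, 0.104, 0.7]
contact_force: [-0.5, 0.1, -0.2]
opening: 0.0279
```

```bash
python3 - <<'E'
from h import *
print(rel(b2w([-.0997,.052,.185])))
im=bot.camera('wrist');cv2.imwrite('pics/w3.png',im[:,:,::-1])
E
```

```text
(array([ 0.9, -0.7,  0. ]), array([ 0.45037751, -0.23338302,  0.19994405]))
```

View pics/w3.png

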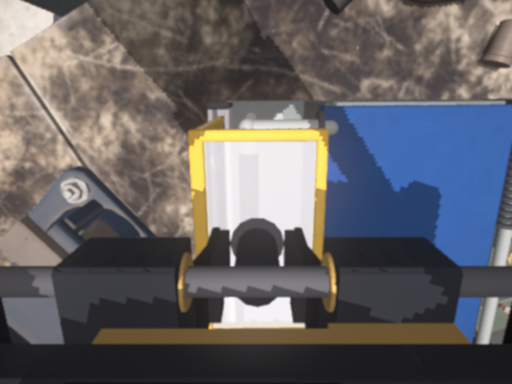

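send_rows(moves=[[0,0,0,0],[0,0,0,0],[0,-5,0,0],[0,-12,0,0],[0,-20,0,0]])

```text
t: 3.8
tool_pos: [0.4563, -0.2527, 0.3631]
orientation: [-0.104, 0.699, 0.104, 0.7]
contact_force: [1.4, 2.3, 3.8]
opening: 0.0216
```

send_rows(moves=[[0,-12,0,0],[0,-25,0,0],[0,-38,0,0],[0,-50,0,0],[0,-60,0,0]])

```text
t: 4.3
tool_pos: [0.4743, -0.3111, 0.3632]
orientation: [-0.104, 0.699, 0.104, 0.7]
contact_force: [4.3, 3.1, 5.4]
opening: 0.0215
```

```bash
python3 - <<'E'
from h import *
print(rel(b2w([-.0997,.052,.185])))
im=bot.camera('top');cv2.imwrite('pics/t4.png',cv2.resize(im[105:255,170:350,::-1],None,fx=4,fy=4,interpolation=cv2.INTER_CUBIC))
im=bot.camera('wrist');cv2.imwrite('pics/w4.png',im[:,:,::-1])
E
```

```text
(array([ 0.6, 80.7, -0.6]), array([ 0.47465489, -0.31111906,  0.19967465]))
```

View pics/w4.png

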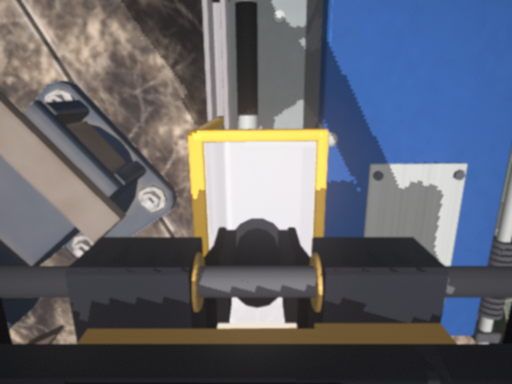

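send_rows(moves=[[0,-8,0,0],[0,-16,0,0],[0,-21,0,0],[0,-25,0,0],[0,-28,0,0]])

```text
t: 4.9
tool_pos: [0.4825, -0.3374, 0.3632]
orientation: [-0.104, 0.699, 0.104, 0.7]
contact_force: [5.2, 3.3, 4.7]
opening: 0.0216
```

send_rows(moves=[[0,-3,0,0],[0,-6,0,0],[0,-9,0,0],[0,-12,0,0]])

```text
t: 5.3
tool_pos: [0.4855, -0.3463, 0.3628]
orientation: [-0.102, 0.699, 0.107, 0.699]
contact_force: [-0.4, 18.2, 12.4]
opening: 0.0215
```

```bash
python3 - <<'E'
from h import *
print(rel(b2w([-.0997,.052,.185])))
im=bot.camera('wrist');cv2.imwrite('pics/w5.png',im[:,:,::-1])
E
```

```text
(array([  1.2, 116.2,  -0.7]), array([ 0.48523704, -0.34500601,  0.19926709]))
```

View pics/w5.png

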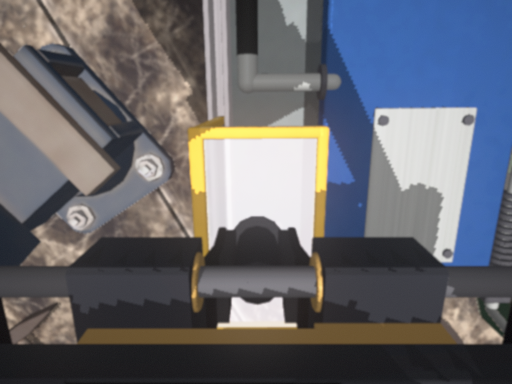

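send_rows(moves=[[0,2,0,0],[0,4,0,0],[0,4,0,0],[0,4,0,0]], claw=60)

```text
t: 5.75
tool_pos: [0.4835, -0.3446, 0.3621]
orientation: [-0.104, 0.7, 0.104, 0.699]
contact_force: [0.2, -0.4, 0.7]
opening: 0.0457
```

send_rows(moves=[[0,0,0,0],[-15,0,0,0],[-40,0,0,0],[-60,0,0,0],[-65,20,0,0]])

```text
t: 6.25
tool_pos: [0.4786, -0.3267, 0.4323]
orientation: [-0.106, 0.698, 0.102, 0.701]
contact_force: [0.8, -0.7, -0.0]
opening: 0.0597
```

send_rows(moves=[[0,30,0,0],[0,60,0,0],[0,90,0,0],[0,100,0,0],[0,100,0,0]])

```text
t: 6.75
tool_pos: [0.4489, -0.2285, 0.4291]
orientation: [-0.105, 0.699, 0.104, 0.7]
contact_force: [-0.2, 0.7, -0.0]
opening: 0.0599
```

```bash
python3 - <<'E'
from h import *
s=bot.read_state();R=Ro.from_quat(s['orientation']).as_matrix()
im=bot.camera('wrist');cv2.imwrite('pics/w6.png',im[:,:,::-1])
ang=np.arctan2(R[1,2],R[0,2]);print(YAW-ang,s['t'])
print(rel(b2w([-.105,.067,.118])))
P=wP(s)
for n,p in dict(FL=[-.06,.123,.118],grip=[-.105,.067,.118],g1=[-.105,.107,.118],g2=[-.105,.027,.118],knob=[-.0997,-.063,.2]).items(): print(n,proj(P,b2w(p)).round(1))
for l in ["hatch_grip"]:
    r=bot.look_for('wrist',l); print(l,[(x['rect'],round(x['confidence'],2)) for x in r[:2]])
im=bot.camera('top');cv2.imwrite('pics/t6.png',cv2.resize(im[105:255,170:350,::-1],None,fx=4,fy=4,interpolation=cv2.INTER_CUBIC))
E
```

```text
0.004492354769628892 6.75
(array([133.3,  10.7,  -5.6]), array([ 0.44933588, -0.22969476,  0.26537365]))
FL [305.8 108.5]
grip [249.8 177.6]
g1 [249.2 129.3]
g2 [250.2 222.4]
knob [256.9 382.3]
hatch_grip [([240.5, 108.5, 215.1, 219.1], 0.83)]
```

View pics/w6.png

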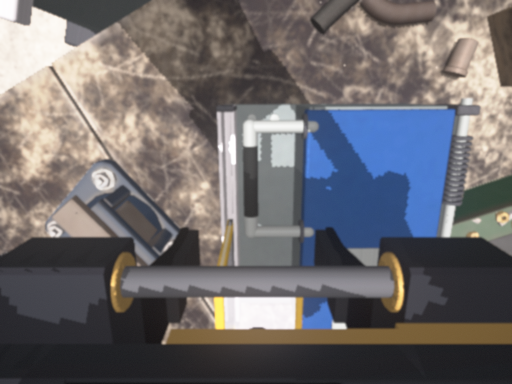

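View pics/t6.png

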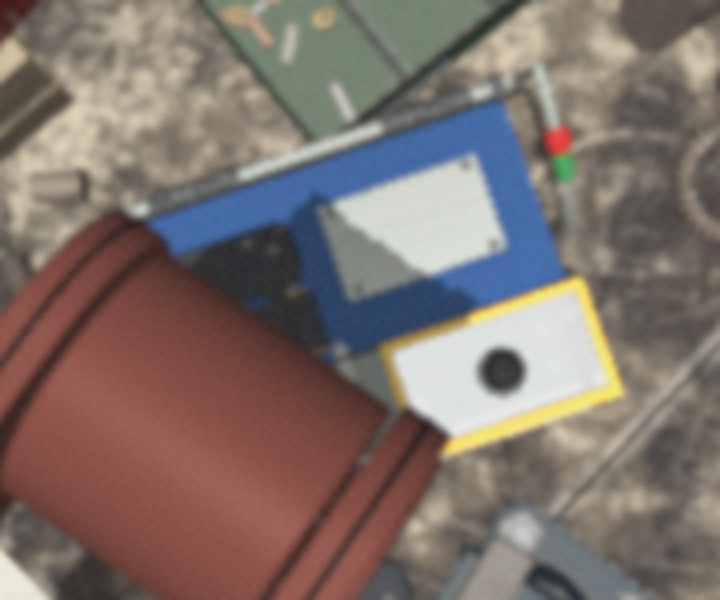

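send_rows(moves=[[20,5,-2,0],[50,9,-5,0],[75,9,-5,0],[75,9,-5,0],[75,9,-5,0]], claw=36)

```text
t: 7.4
tool_pos: [0.4417, -0.223, 0.3529]
orientation: [-0.104, 0.7, 0.104, 0.699]
contact_force: [0.7, 0.7, -0.0]
opening: 0.0371
```

```bash
python3 - <<'E'
from h import *
s=bot.read_state()
im=bot.camera('wrist');cv2.imwrite('pics/w7.png',im[:,:,::-1])
print(rel(b2w([-.105,.067,.118])),s['t'],s['opening'])
P=wP(s)
for n,p in dict(FL=[-.06,.123,.118],grip=[-.105,.067,.118],g1=[-.105,.107,.118],g2=[-.105,.027,.118],knob=[-.0997,-.063,.2]).items(): print(n,proj(P,b2w(p)).round(1))
E
```

```text
(array([58.4,  2.2, -0.5]), array([ 0.44217201, -0.2231958 ,  0.19042723])) 7.4 0.037136619350720775
FL [333.  126.9]
grip [256.5 217.9]
g1 [256.  154.7]
g2 [256.9 275. ]
knob [268.7 518.9]
```

View pics/w7.png

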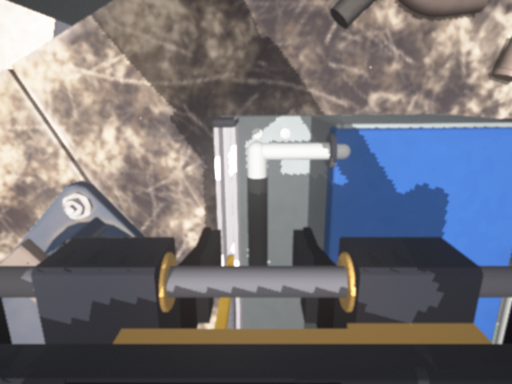

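send_rows(moves=[[15,1,0,0],[35,2,0,0],[50,2,0,0],[58,2,0,0],[58,2,0,0]])

```text
t: 7.95
tool_pos: [0.4411, -0.2205, 0.295]
orientation: [-0.104, 0.699, 0.104, 0.699]
contact_force: [-0.1, 0.5, -0.3]
opening: 0.036
```

send_rows(moves=[[0,0,0,0],[0,0,0,0],[0,0,0,0],[0,0,0,0],[0,0,0,0]], claw=0, newtons=30)

```text
t: 8.45
tool_pos: [0.4411, -0.2204, 0.2952]
orientation: [-0.105, 0.699, 0.104, 0.7]
contact_force: [-0.3, 1.1, 1.8]
opening: 0.0109
```

```bash
python3 - <<'E'
from h import *
s=bot.read_state()
im=bot.camera('wrist');cv2.imwrite('pics/w8.png',im[:,:,::-1])
print(rel(b2w([-.105,.067,.118])),s['t'],s['opening'],s['contact_force'],w2b(rel([0,0,0])[1]))
E
```

```text
(array([-0.3, -0.8, -0.4]), array([ 0.44120875, -0.22046314,  0.13172239])) 8.45 0.01093383909967091 [-0.3452412   1.13488141  1.76344796] [-0.10463121  0.06778539  0.11772239]
```

View pics/w8.png

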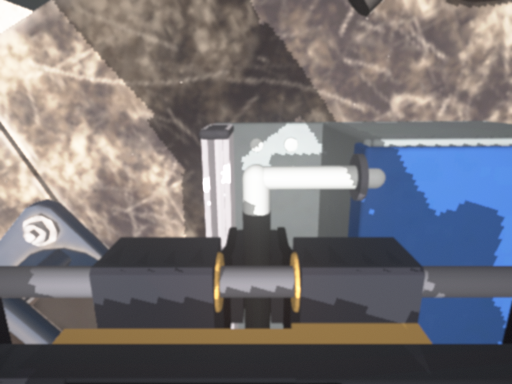

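```bash
python3 - <<'E'
import numpy as np
th=[.02,.06,.1,.14,.18,.22,.26,.3,.34,.38,.42,.46,.5,.54,.58]
for b in range(0,15,5):
    t0=0 if b==0 else th[b-1]
    print(th[b+4],[[round(-170*(np.sin(t)-np.sin(t0)),1),0,round(170*(np.cos(t0)-np.cos(t)),1),0] for t in th[b:b+5]])
E
```

```text
0.18 [[np.float64(-3.4), 0, np.float64(0.0), 0], [np.float64(-10.2), 0, np.float64(0.3), 0], [np.float64(-17.0), 0, np.float64(0.8), 0], [np.float64(-23.7), 0, np.float64(1.7), 0], [np.float64(-30.4), 0, np.float64(2.7), 0]]
0.38 [[np.float64(-6.7), 0, np.float64(1.4), 0], [np.float64(-13.3), 0, np.float64(3.0), 0], [np.float64(-19.8), 0, np.float64(4.8), 0], [np.float64(-26.3), 0, np.float64(7.0), 0], [np.float64(-32.6), 0, np.float64(9.4), 0]]
0.58 [[np.float64(-6.3), 0, np.float64(2.6), 0], [np.float64(-12.4), 0, np.float64(5.5), 0], [np.float64(-18.4), 0, np.float64(8.7), 0], [np.float64(-24.3), 0, np.float64(12.1), 0], [np.float64(-30.1), 0, np.float64(15.7), 0]]
```

send_rows(moves=[[-3.5,0,0,0],[-10,0,0.5,0],[-17,0,1,0],[-23.5,0,1.5,0],[-30.5,0,2.5,0]])

```text
t: 9.0
tool_pos: [0.4437, -0.2195, 0.326]
orientation: [-0.104, 0.699, 0.104, 0.7]
contact_force: [6.2, -2.5, -4.2]
opening: 0.0102
```

```bash
cat >> h.py <<'E'
def hs():
    s=bot.read_state();g=rel([0,0,0])[1];b=w2b(g)
    F=s['contact_force'];f=[c*F[0]+s_*F[1],-s_*F[0]+c*F[1],F[2]]
    d=[.065-b[0],b[2]-.118]
    print('t',s['t'],'open',round(s['opening'],4),'box',b.round(4),'theta',round(np.arctan2(d[1],d[0]),3),'r',round(np.hypot(*d),4),'Fbox',np.round(f,1))
    return np.arctan2(d[1],d[0])
E
python3 -c "
from h import *
hs()"
```

```text
t 9.0 open 0.0102 box [-0.1018  0.0678  0.1485] theta 0.181 r 0.1696 Fbox [ 5.2 -4.2 -4.2]
```

send_rows(moves=[[-6.5,0,1.5,0],[-13.5,0,3,0],[-20,0,5,0],[-26.5,0,7,0],[-32.5,0,9.5,0]])

```text
t: 9.5
tool_pos: [0.4529, -0.2166, 0.3584]
orientation: [-0.104, 0.699, 0.104, 0.7]
contact_force: [7.5, -2.4, -6.8]
opening: 0.0106
```

send_rows(moves=[[-6.5,0,2.5,0],[-12.5,0,5.5,0],[-18.5,0,8.5,0],[-24.5,0,12,0],[-30,0,15.5,0]])

```text
t: 10.0
tool_pos: [0.4682, -0.2118, 0.3878]
orientation: [-0.104, 0.698, 0.104, 0.701]
contact_force: [12.1, -1.8, -11.9]
opening: 0.0103
```

```bash
python3 - <<'E'
from h import *
hs()
for n in ['scene','wrist']:
    im=bot.camera(n);cv2.imwrite(f'pics/{n}9.png',im[:,:,::-1] if n=='wrist' else cv2.resize(im[80:300,150:390,::-1],None,fx=2.6,fy=2.6,interpolation=cv2.INTER_CUBIC))
th=[.62,.66,.7,.74,.78,.82,.86,.9,.94,.97,1.0,1.03,1.04]
for b in range(0,13,5):
    t0=.58 if b==0 else th[b-1]
    print([[round(float(-170*(np.sin(t)-np.sin(t0))),1),0,round(float(170*(np.cos(t0)-np.cos(t))),1),0] for t in th[b:b+5]])
E
```

```text
t 10.0 open 0.0103 box [-0.0757  0.0679  0.2103] theta 0.58 r 0.1683 Fbox [ 11.   -5.3 -11.9]
[[-5.6, 0, 3.8, 0], [-11.1, 0, 7.9, 0], [-16.4, 0, 12.2, 0], [-21.5, 0, 16.7, 0], [-26.4, 0, 21.3, 0]]
[[-4.7, 0, 4.9, 0], [-9.3, 0, 9.9, 0], [-13.6, 0, 15.2, 0], [-17.7, 0, 20.6, 0], [-20.7, 0, 24.8, 0]]
[[-2.8, 0, 4.2, 0], [-5.5, 0, 8.6, 0], [-6.4, 0, 10.0, 0]]
```

View pics/scene9.png

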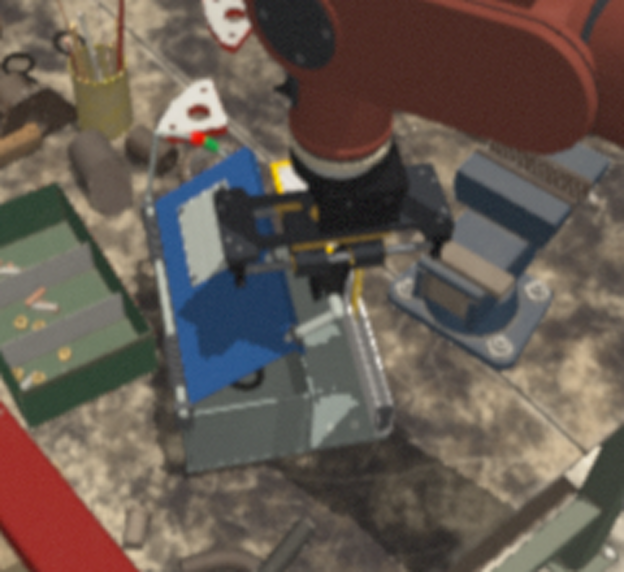

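View pics/wrist9.png

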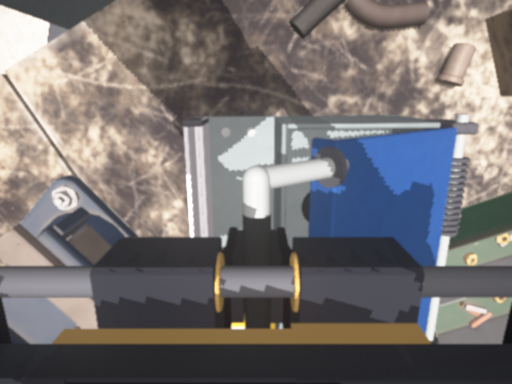

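send_rows(moves=[[-5,0,4.5,0],[-10.5,0,9,0],[-15.5,0,13.5,0],[-20.5,0,18,0],[-25.5,0,22.5,0]])

```text
t: 10.6
tool_pos: [0.4892, -0.2054, 0.4126]
orientation: [-0.104, 0.699, 0.105, 0.7]
contact_force: [10.0, -2.2, -12.3]
opening: 0.0101
```

```bash
python3 -c "
from h import *
hs()"
```

```text
t 10.6 open 0.0101 box [-0.0541  0.068   0.2351] theta 0.777 r 0.167 Fbox [  8.9  -5.1 -12.3]
```

send_rows(moves=[[-4,0,5.5,0],[-8.5,0,11,0],[-12.5,0,16.5,0],[-16.5,0,22,0],[-19.5,0,26,0]])

```text
t: 11.1
tool_pos: [0.5141, -0.1977, 0.4325]
orientation: [-0.104, 0.699, 0.105, 0.699]
contact_force: [5.2, -3.3, -9.9]
opening: 0.0097
```

```bash
python3 - <<'E'
from h import *
hs()
for n in ['scene','wrist']:
    im=bot.camera(n);cv2.imwrite(f'pics/{n}10.png',im[:,:,::-1] if n=='wrist' else cv2.resize(im[80:300,150:390,::-1],None,fx=2.6,fy=2.6,interpolation=cv2.INTER_CUBIC))
E
```

```text
t 11.1 open 0.0097 box [-0.0282  0.0679  0.255 ] theta 0.973 r 0.1657 Fbox [ 4.  -4.7 -9.9]
```

View pics/scene10.png

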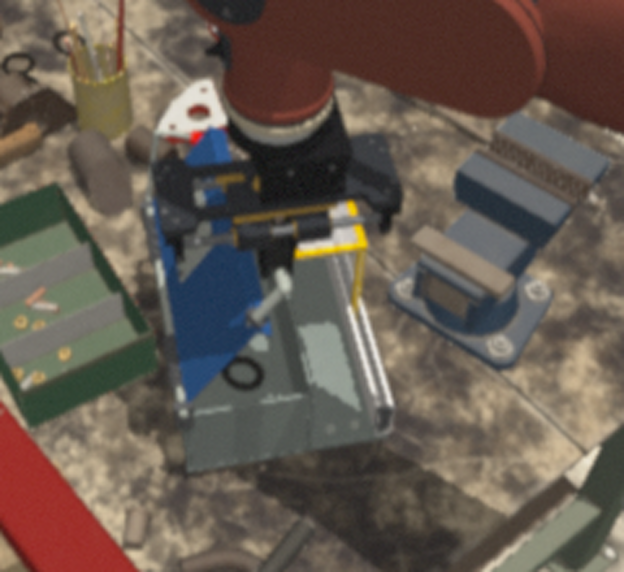

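View pics/wrist10.png

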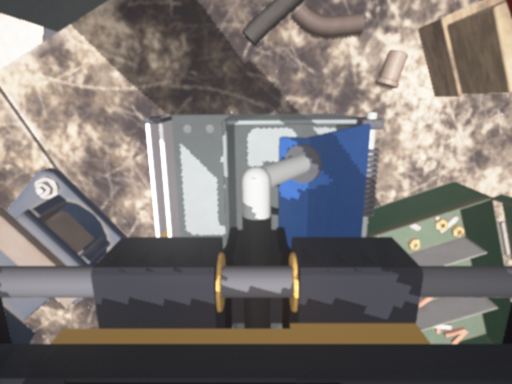

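send_rows(moves=[[-2,0,4.5,0],[-3.5,0,9,0],[-5,0,13,0],[-6,0,16,0],[-6,0,16,0]])

```text
t: 11.7
tool_pos: [0.5293, -0.1929, 0.4409]
orientation: [-0.105, 0.699, 0.104, 0.7]
contact_force: [-2.9, 1.0, 6.1]
opening: 0.01
```

```bash
python3 - <<'E'
from h import *
hs()
for n in ['top','scene']:
    im=bot.camera(n)
    cv2.imwrite(f'pics/{n}11.png',cv2.resize(im[80:260,150:390,::-1],None,fx=3.3,fy=3.3,interpolation=cv2.INTER_CUBIC))
E
```

```text
t 11.7 open 0.01 box [-0.0122  0.0678  0.2634] theta 1.083 r 0.1646 Fbox [-2.5  1.9  6.1]
```

View pics/top11.png

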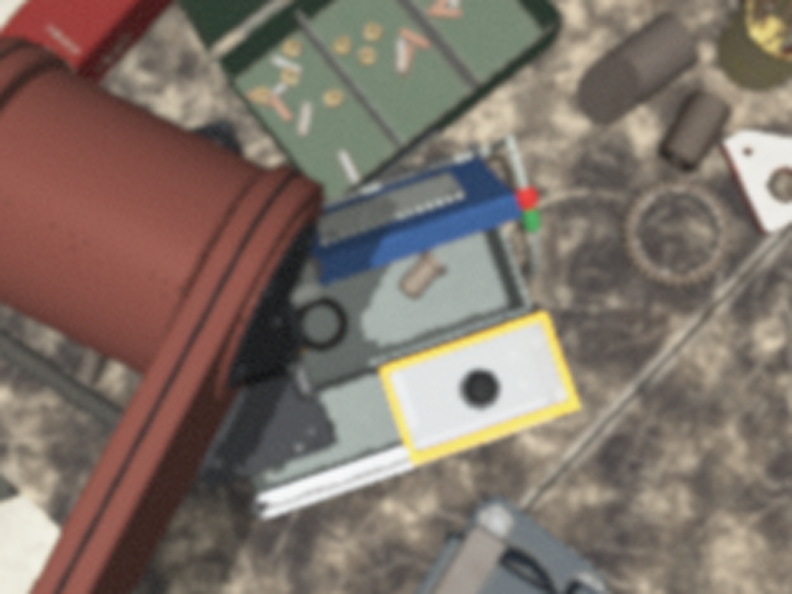

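View pics/scene11.png

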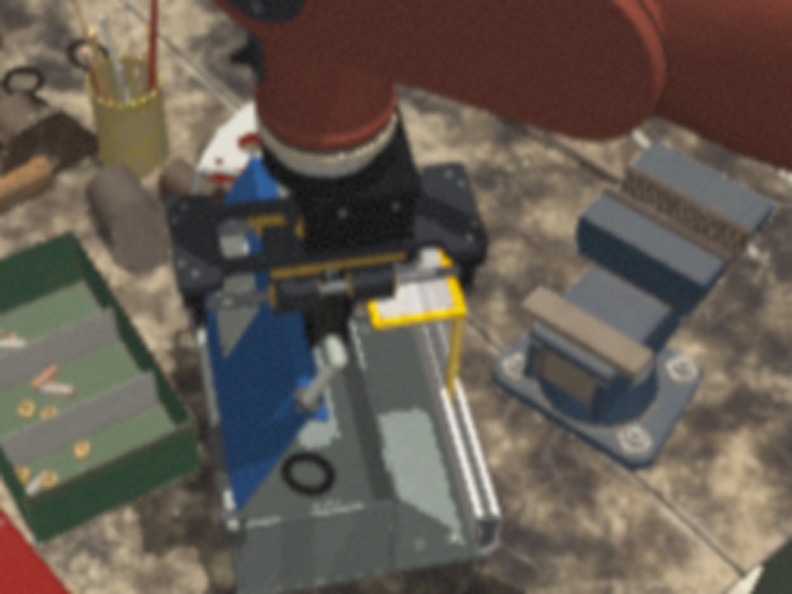

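```bash
python3 - <<'E'
from h import *
P1=P('top')
for t in [.95,1.0,1.04,1.08,1.12]:
    o=[]
    for r,n in [(.125,0),(.125,.012),(.005,.0)]:
        q=b2w([.065-r*np.cos(t)+n*np.sin(t),-.12,.118+r*np.sin(t)+n*np.cos(t)])
        o.append(((proj(P1,q)-[150,80]+.5)*3.3-.5).round(0))
    print(t,*o)
q=b2w([.0097,-.135,.1953]);print('red',(proj(P1,q)-[150,80])*3.3)
E
```

```text
0.95 [518. 225.] [514. 209.] [474. 160.]
1.0 [516. 217.] [512. 200.] [474. 159.]
1.04 [514. 210.] [510. 193.] [474. 159.]
1.08 [512. 203.] [508. 186.] [474. 159.]
1.12 [511. 196.] [506. 178.] [474. 159.]
red [526.25567593 198.94294074]
```

```bash
python3 - <<'E'
from h import *
im=cv2.imread('pics/top11.png')[120:300,300:580]
im=cv2.resize(im,None,fx=2.8,fy=2.8,interpolation=cv2.INTER_CUBIC);cv2.imwrite('pics/t11z.png',im)
hs()
E
```

```text
t 11.8 open 0.0098 box [-0.0124  0.0678  0.2633] theta 1.081 r 0.1646 Fbox [-2.5  1.8  6.5]
```

View pics/t11z.png

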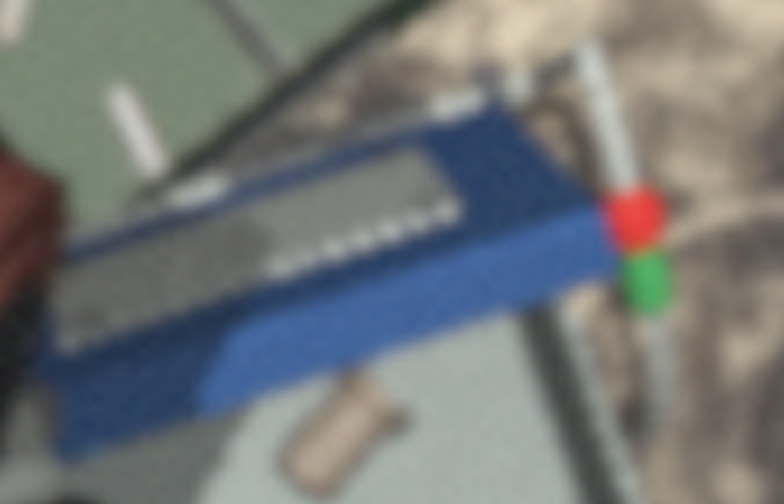

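send_rows(moves=[[1,0,-2,0],[3,0,-6,0],[5,0,-10.5,0],[8,0,-15,0],[10.5,0,-19,0]])

```text
t: 12.3
tool_pos: [0.5105, -0.1989, 0.4286]
orientation: [-0.104, 0.699, 0.104, 0.7]
contact_force: [-1.5, 1.7, 3.6]
opening: 0.0095
```

```bash
python3 -c "
from h import *
hs()"
```

```text
t 12.3 open 0.0095 box [-0.032   0.0678  0.2511] theta 0.941 r 0.1647 Fbox [-0.9  2.1  3.6]
```

send_rows(moves=[[3,0,-4,0],[6,0,-8.5,0],[9.5,0,-12.5,0],[12,0,-16,0],[13,0,-17,0]])

```text
t: 12.8
tool_pos: [0.4942, -0.204, 0.4143]
orientation: [-0.104, 0.699, 0.104, 0.699]
contact_force: [1.3, 1.0, -1.6]
opening: 0.0094
```

send_rows(moves=[[0,0,0,0],[0,0,0,0],[0,0,0,0]])

```text
t: 13.1
tool_pos: [0.4947, -0.2038, 0.4149]
orientation: [-0.104, 0.699, 0.104, 0.7]
contact_force: [4.5, 0.7, -3.8]
opening: 0.0095
```

```bash
python3 - <<'E'
from h import *
hs()
im=bot.camera('top')
cv2.imwrite('pics/t12z.png',cv2.resize(im[110:175,240:325,::-1],None,fx=9,fy=9,interpolation=cv2.INTER_CUBIC))
P1=P('top')
for t in [.7,.75,.8,.85,.9,.95]:
    o=[]
    for r,n in [(.125,0),(.125,-.014)]:
        q=b2w([.065-r*np.cos(t)+n*np.sin(t),-.123,.118+r*np.sin(t)+n*np.cos(t)])
        o.append(((proj(P1,q)-[240,110]+.5)*9-.5).round(0))
    print(t,*o)
im=bot.camera('wrist');cv2.imwrite('pics/w12.png',im[:,:,::-1])
E
```

```text
t 13.1 open 0.0095 box [-0.0485  0.0678  0.2374] theta 0.811 r 0.1647 Fbox [ 4.6 -0.6 -3.8]
0.7 [639. 443.] [646. 484.]
0.75 [635. 425.] [643. 467.]
0.8 [631. 405.] [640. 450.]
0.85 [626. 385.] [637. 431.]
0.9 [622. 363.] [633. 412.]
0.95 [616. 341.] [628. 391.]
```

View pics/t12z.png

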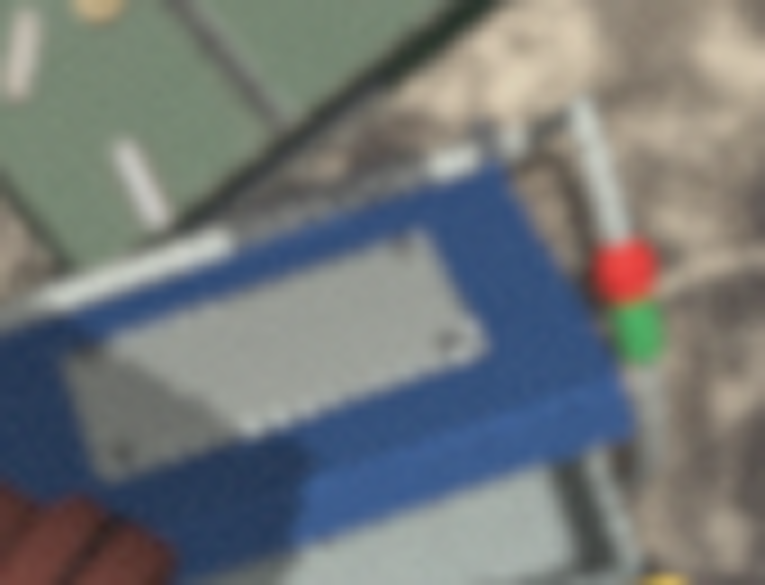

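View pics/w12.png

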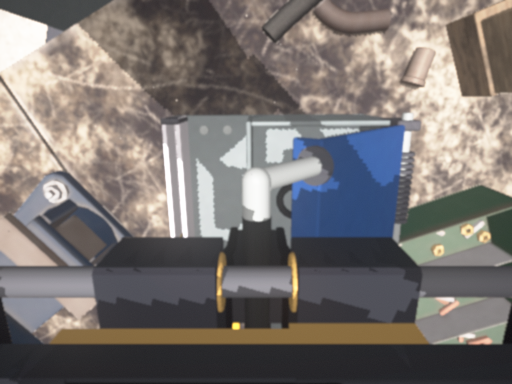

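```bash
python3 - <<'E'
from h import *
from scipy.optimize import least_squares
P1=P('top')
def c(t,r,n,w): return proj(P1,b2w([.065-r*np.cos(t)+n*np.sin(t),-w,.118+r*np.sin(t)+n*np.cos(t)]))
m0=(np.array([563,283])+.5)/4-.5+[170,105]
m2=(np.array([618,375])+.5)/9-.5+[240,110]
m1=((np.array([605,212])+.5)/2.8-.5+[300,120]+.5)/3.3-.5+[150,80]
for r in (.123,.125,.127):
  for n in (-.003,0,.003,.006):
    f=lambda p:np.r_[c(0,r,n,p[2])-m0,c(p[0],r,n,p[2])-m2,c(p[1],r,n,p[2])-m1]
    s=least_squares(f,[.8,1.1,.12]);print(r,n,s.x.round(3),round(s.cost,2),f(s.x).round(1))
E
```

```text
0.123 -0.003 [0.891 1.133 0.122] 0.61 [ 0.1 -0.9  0.3 -0.1 -0.5  0.1]
0.123 0 [0.866 1.109 0.122] 0.74 [ 0.1 -1.   0.2 -0.  -0.6  0.2]
0.123 0.003 [0.842 1.084 0.122] 0.9 [ 0.2 -1.1  0.2 -0.  -0.6  0.2]
0.123 0.006 [0.819 1.06  0.122] 1.09 [ 0.3 -1.2  0.1 -0.  -0.7  0.2]
0.125 -0.003 [0.901 1.138 0.122] 0.22 [ 0.2 -0.1  0.3 -0.1 -0.5  0.1]
0.125 0 [0.877 1.114 0.122] 0.28 [ 0.3 -0.2  0.3 -0.1 -0.6  0.2]
0.125 0.003 [0.853 1.09  0.122] 0.35 [ 0.4 -0.3  0.2 -0.  -0.6  0.2]
0.125 0.006 [0.83  1.066 0.122] 0.46 [ 0.5 -0.4  0.2 -0.  -0.7  0.2]
0.127 -0.003 [0.91  1.142 0.122] 0.52 [ 0.4  0.7  0.4 -0.1 -0.5  0.1]
0.127 0 [0.887 1.118 0.122] 0.5 [ 0.5  0.6  0.3 -0.1 -0.5  0.1]
0.127 0.003 [0.863 1.095 0.122] 0.5 [ 0.6  0.5  0.3 -0.1 -0.6  0.2]
0.127 0.006 [0.84  1.072 0.122] 0.53 [ 0.7  0.4  0.2 -0.  -0.6  0.2]
```

send_rows(moves=[[1,0,-1,0],[2,0,-2.5,0],[3.5,0,-4,0],[3.5,0,-4,0],[3.5,0,-4,0]])

```text
t: 13.7
tool_pos: [0.4911, -0.2049, 0.4114]
orientation: [-0.104, 0.699, 0.104, 0.7]
contact_force: [6.6, 1.3, -6.4]
opening: 0.0098
```

```bash
python3 - <<'E'
from h import *
hs();print(bot.read_state()['joint_vel'])
im=bot.camera('top')
cv2.imwrite('pics/t13.png',cv2.resize(im[80:260,150:390,::-1],None,fx=3.3,fy=3.3,interpolation=cv2.INTER_CUBIC))
im=bot.camera('scene');cv2.imwrite('pics/s13.png',cv2.resize(im[80:300,150:390,::-1],None,fx=2.6,fy=2.6,interpolation=cv2.INTER_CUBIC))
E
```

```text
t 13.7 open 0.0098 box [-0.0522  0.0678  0.2339] theta 0.78 r 0.1648 Fbox [ 6.7 -0.7 -6.4]
[ 1.36176514e-03  2.45447879e-04 -7.62976244e-04 -7.40187098e-05
 -7.89899778e-06  2.11147560e-04]
```

View pics/t13.png

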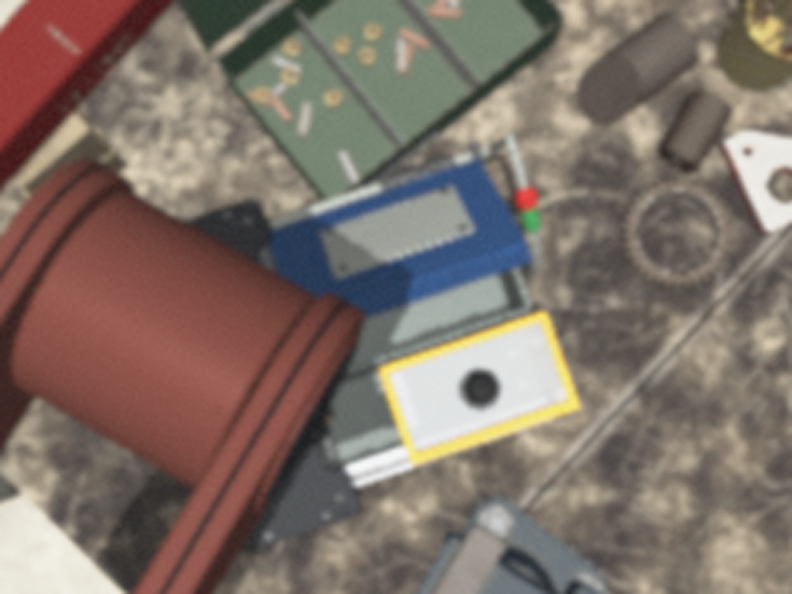

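View pics/s13.png

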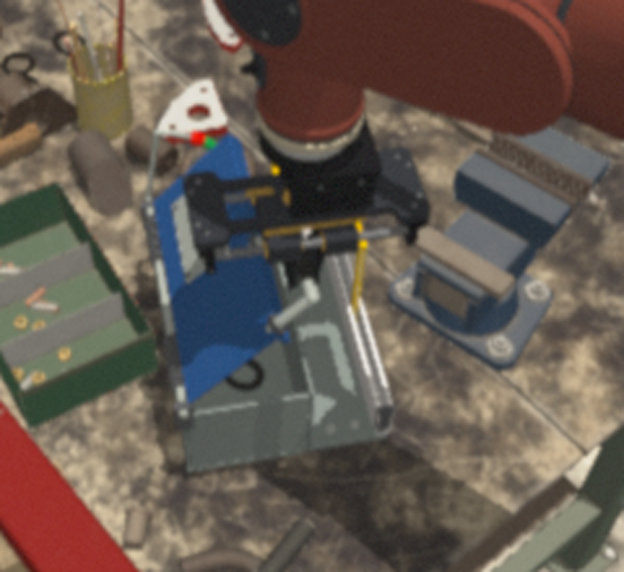

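```bash
python3 -c "
from h import *
hs();print(bot.close_job())"
```

```text
t 13.8 open 0.0092 box [-0.0522  0.0678  0.2339] theta 0.78 r 0.1648 Fbox [ 6.  -0.7 -5.8]
the job is handed in; nothing more can be done
None
```

The job is handed in at 13.8 s: the guard is fully aside, and the arm is holding the hatch steady in the green stretch just below the red mark.

- **Guard:** I gripped the knob and slid it until it met its stop. The force along the slide rose to about 18 N there, and the top picture shows it still fully aside at the end.
- **Hatch:** I gripped the bar at 30 N and raised the hatch slowly to about 1.08–1.10 rad, past the 0.95 mark. Then I lowered it and stopped.
- **Last checks:** The arm pose gives the hatch at 0.78 rad. The top picture, last measured just before a final 0.03 rad lowering, read about 0.02–0.08 rad higher, so the hatch could be at 0.80–0.86 rad. All of these lie within the green stretch (0.72–0.90). The scene picture shows the hatch edge at the green mark. The arm was still, with about 9 N at the wrist.
- **Disagreement:** Near the end, the bar's measured distance from the hinge was 165 mm instead of the given 170 mm. This suggests my estimate of the hinge height, or of where the bar sits in the fingers, is a few mm off. Correcting for it would put the hatch at about 0.81 rad, which is still in the green.
- **Other things:** Nothing else on the table looked moved in the pictures, which I compared only by eye.

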